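Seat the flask in the engraving cradle

TASK

The stop peg of the V-shaped engraving cradle still stands up in the gap: knock it fully down with the mallet (not with the hand or the flask), then put the mallet back down on the bench, clear of the cradle. Then fetch the metal flask from its wooden rest, lay it lengthwise in the V, centred between the two ends, and keep pressing it firmly down onto both sloping sides without crushing it. Finish while still holding it pressed there, ready for the engraver, and leave the other things on the bench alone.

Things in the scene. Friction and masses are not known exactly. Their poses are not given: they have to be found in the camera images.
- cradle_seat (a point): Fixed V-cradle: wooden base board 150 x 84 mm, 12 mm thick, with two dark steel V-stands, tops 47 mm above the bench. The stands cover 32 to 58 mm each side of the centre along the V, leaving a 64 mm gap. This point: where the flask's centre lies when fully seated, over the middle of the gap, 58.3 mm above the bench. x axis = along the V (level), z up.
- flank_left: The sloping side of both stands on the cradle's +y side. Stands are 56 mm wide; the V is 90 degrees, 17 mm deep, 34 mm wide at its top, apex 30 mm above the bench. Origin: centre of the cradle's underside, on the bench; same axes as the cradle.
- flank_right: The sloping side of both stands on the -y side of the cradle (same origin and axes).
- peg_top (a point): Centre of the flat top of the steel stop peg, 16 mm in diameter, upright in the middle of the gap. 50.5 to 53.5 mm above the bench at the start (so the flask cannot seat), 35.5 mm when fully down, just above its 26 mm wide guide boss (top at 33 mm). It moves straight down against 7 to 9 N of friction and a weak spring, and stays where it is driven.
- peg (a joint): How far the stop peg is driven down: 0 to 0.003 m at the start, 0.018 m fully down.
- mallet_grip (a point): Middle of the mallet's handle, 40 mm from the head's axis (22 mm from the head's side). The mallet stands on one face of its head, handle level: light wood, 18 mm wide, 22 mm high, its axis 36 mm above the bench, ending 132 mm from the head's axis. x axis points from the handle to the head, z up.
- mallet_face (a point): Centre of the lower striking face of the mallet's head, on the bench at the start: 40 mm along +x and 36 mm down from the handle point. Same axes.
- flask_center (a point): Centre of the flask: a closed bare aluminium cylinder, 40 mm in diameter, 150 mm long, with thin dark and brass rings near one end. x axis = its long axis. It lies level on a wooden rest, its centre 36 mm above the bench.
- flask: The same flask, 0.11 to 0.22 kg; origin on its side that faces down at the start, half-way along. Its rest (134 x 70 mm) has a 6 mm thick floor and two saddles, 24 mm high, that carry it 47 to 63 mm each side of its centre; between them 94 mm are free for the fingers.
- mallet: The same mallet, 0.34 kg; its head is an upright dark wooden cylinder with brass bands, 36 mm in diameter, 66 mm high. Origin at the centre of the striking face that is down at the start.
- mould: Bystander: black plastic mould board, 70 x 150 x 28 mm, origin under its centre.
- jar: Bystander: jar with a lid, 76 mm in diameter, 110 mm high, origin under its centre.
- cigarbox: Bystander: closed wooden box, 80 x 110 x 45 mm, origin under its centre.
Mind the look-alikes: they are no part of the job. Of the things shaped like the flask, the aluminium one is meant.

How it is judged:
By the outcome, as a careful person would: the job done as asked, in the order asked, and still so for the second after the job is handed in, while the arm keeps its last pose, push and grip.
It also fails if it takes over 64 s, if anything falls off the work surface, if the arm or the gripper's body presses on something with over 40 N, if the wrist force passes 120 N, or if a joint passes its speed limit or range.

ROBOT

A 6-joint arm with a two-finger parallel gripper is mounted at the origin on the work surface. World frame = base frame: x ahead of the robot, y to its left, z up, the work surface at z = 0. Lengths are in m, angles in degrees, forces in N, time in s.
With the tool pointing down it reaches from about 0.375 to 0.9 m from the base axis. Payload 3.1 kg.
Tool frame: the origin (TCP) lies midway between the tips of the shut fingers; the grasp point (between the pads) lies 19 mm behind it; z points along the fingers, y is the line along which they close (so a half turn about z gives the same grasp; the last joint's range is limited). The gripper opens to 87 mm and grips with 3 to 60 N. Pads are 19 mm wide; open, the fingers measure 117 mm over their backs; the gripper's body (75 mm by 190 mm) begins 51 mm behind the grasp point.
Start: joints at [-74.57, 30.224, 82.088, -0, 67.689, -10.227], TCP at [0.271, -0.563, 0.223] pointing down, gripper open.
Joint ranges: [-176.69, 176.69], [-43.24, 126.21], [12.49, 139.97], [-82, 262], [0, 151.66], [-163.58, 163.58]. Speed limits (degrees/s): [159.86, 159.86, 180, 180, 180, 180].

INTERFACE

Orientations are given as a 3x3 rotation matrix whose columns are the frame's x, y, z axes.
In Python, from rig import read_state, capture, camera_info, hand_in gives the robot as it stands.
- The arm moves only by the tool drive_tool, never from a script. Its argument "motion" is a list of rows, each a list of 2 entries, a list of its own where there are three numbers: the shift along the tool's x, y, z in mm, then the turn, a rotation vector about the tool's x, y, z in rad. A call has 1 to 5 rows; each row shifts and turns the commanded pose from where the row before left it, along the tool's axes as they then stand; what a row does not reach is not made up. A row lasts 1/10 s, in which the tool goes at most 50 mm and 8.59 degrees, less where a joint would pass 70% of its speed; a pose out of reach is approached as far as the arm can. A call is refused whole if a number of a shift passes 50 or a number of a turn 0.15, either way. A call with a gripper value outside its range is refused whole. "gripper" is the opening, from 0 (shut) to 1 (fully open), set as the call begins (left out, the last holds). The fingers move at their own pace and stop on an object; the grip force is fixed at half the most. Time passes only in rows, so rows that do not move let the fingers close. It gives the time, the measured TCP pose, the force, the opening and the grip force at its end, in the units of the state.
- read_state(): the state, without advancing time (a new reading comes with each control period).
- capture(name): name is "scene" or "side" or "wrist"; returns the picture (420x560x3 uint8, red, green, blue); there is no depth.
- camera_info(name): a dict with "fovy" (degrees; the focal length in pixels is half the picture's height over the tangent of half this angle, whatever the lens; pixels are square), "cx", "cy" (the principal point, pixels), "xyz" and "orientation" of the camera in the world; the wrist camera has in their place "T_tool_cam" (4x4, takes a point from camera to tool coordinates, whose origin is the TCP and whose axes are the flange's). Camera axes: x right, y down, z forward; pixel columns grow to the right and rows downward; lengths in m; the calibration is good to about 2 mm. The wrist camera is an equidistant fisheye: a pixel r from the principal point sees the ray r / f radians off the axis. A picture is of the moment at which its call begins: read the wrist's pose just before it. camera_info takes no time and is no camera call.
- hand_in(): hands the job in; it is judged then, once.
The state is a dict: "time_s": time; "joint_positions": joint angles; "qvel": joint speeds; "tau": joint torques, N m; "position": TCP position; "tcp_rot": TCP orientation; "force": force on the tool from outside, world axes, zero at the start; "moment": the same for the moment, N m; "opening": opening from 0.0 (shut) to 1.0 (fully open); "grasp_force": force on a finger pad.
Only numpy, scipy, OpenCV 4.12 (cv2) and the standard library are available. Lean on these libraries where they do the work, as an engineer would, in place of code of your own. Each camera call takes 0.05 s, during which the arm holds its last target. There are 200 camera calls.

## Working session

There is one attempt and no reset: what is moved stays moved. The work goes in short steps, Python scripts to look and compute and a tool call to move; the robot and the scene stay as the last step left them, time stands still between calls to the robot, and variables do not carry over. Pictures are saved under pics/ and viewed, at most 10 in all, crops included, and the job is handed in when it is done.

Besides the shell and the picture viewer there is one more tool, called as name(argument=value, ...), one argument or row to a line, values as JSON. drive_tool: Moves the arm, as the interface text tells. Its arguments: {"type":"object","properties":{"motion":{"type":"array","items":{"type":"array"}},"gripper":{"type":"number"}},"required":["motion"]}

```bash
ls; mkdir -p pics
python3 - <<'E'
from rig import *
import cv2,json,numpy as np
s=read_state();print({k:np.round(v,3).tolist() for k,v in s.items()})
for n in("scene","side","wrist"):
    print(n,{k:np.round(v,4).tolist() if not isinstance(v,str) else v for k,v in camera_info(n).items()})
    cv2.imwrite(f"pics/{n}0.png",cv2.cvtColor(capture(n),cv2.COLOR_RGB2BGR))
E
```

```text
pics
{'time_s': 0.0, 'joint_positions': [-74.572, 30.279, 82.155, -0.001, 67.688, -10.227], 'qvel': [0.006, 0.042, 0.058, -0.107, 0.069, -0.02], 'tau': [0.0, -44.004, -17.66, 0.063, 0.058, -0.0], 'position': [0.27, -0.563, 0.222], 'tcp_rot': [[0.901, 0.433, -0.001], [0.433, -0.901, 0.002], [0.0, -0.002, -1.0]], 'force': [-0.653, -0.041, 0.544], 'moment': [-0.014, -0.016, -0.049], 'grasp_force': 0.0, 'opening': 0.998}
scene {'fovy': 47.6381, 'cx': 277.4997, 'cy': 200.9901, 'xyz': [1.1452, 0.4136, 0.9617], 'orientation': [[-0.5782, 0.6583, -0.482], [0.8159, 0.4654, -0.343], [-0.0015, -0.5916, -0.8062]]}
side {'fovy': 46.5681, 'cx': 277.8817, 'cy': 208.2161, 'xyz': [0.5423, 1.0785, 0.9591], 'orientation': [[-0.9985, -0.0358, 0.0407], [-0.0542, 0.6541, -0.7545], [0.0004, -0.7556, -0.655]]}
wrist {'fovy': 65.7065, 'cx': 284.38, 'cy': 209.199, 'T_tool_cam': [[-0.0008, -0.9607, -0.2778, 0.0769], [1.0, -0.0007, -0.0006, 0.0004], [0.0004, -0.2778, 0.9607, -0.1611], [0.0, 0.0, 0.0, 1.0]]}
```

Run:
```python
import cv2
for n in("scene","side"):
    cv2.imwrite(f"pics/{n}0b.png",cv2.resize(cv2.imread(f"pics/{n}0.png"),(800,600),interpolation=cv2.INTER_CUBIC))
```

```text
(no output)
```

View pics/scene0b.png

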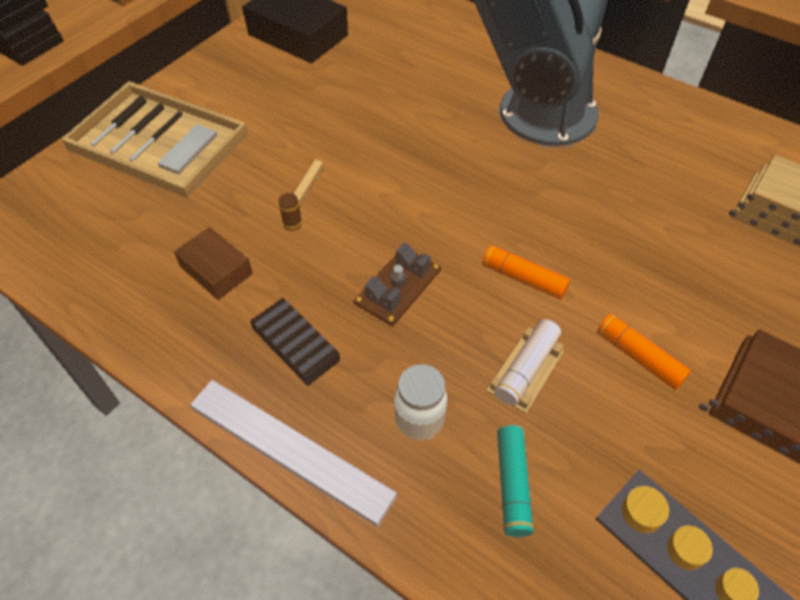

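View pics/side0b.png

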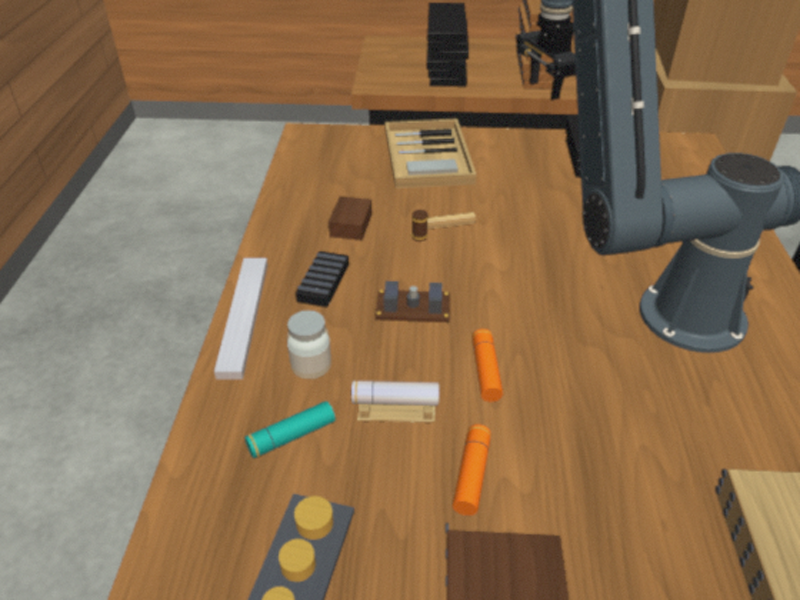

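Flask-like things (scene view, 800x600): two orange (527,271) and (645,350), one green (515,480), one bare silver on a wooden rest (530,362). The silver one, with dark and brass rings and on a rest, fits. I'll confirm that in an enlarged montage of mallet, cradle and flask.

Run:
```python
import cv2,numpy as np
C={"scene":[(182,100),(246,162),(334,218)],"side":[(280,120),(256,176),(242,242)]}
rows=[]
for n,cs in C.items():
    im=cv2.imread(f"pics/{n}0.png");r=[]
    for x,y in cs:
        t=cv2.resize(im[y:y+75,x:x+66],None,fx=4,fy=4,interpolation=cv2.INTER_CUBIC)
        for k in range(0,75,10):
            cv2.line(t,(0,4*k),(6,4*k),(0,255,255),1);cv2.putText(t,str(y+k),(8,4*k+4),0,.3,(0,255,255),1)
            if k<66: cv2.line(t,(4*k,0),(4*k,6),(0,255,0),1);cv2.putText(t,str(x+k),(4*k-6,16),0,.3,(0,255,0),1)
        r.append(t)
    rows.append(np.hstack(r))
cv2.imwrite("pics/m1.png",np.vstack(rows))
```

```text
(no output)
```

View pics/m1.png

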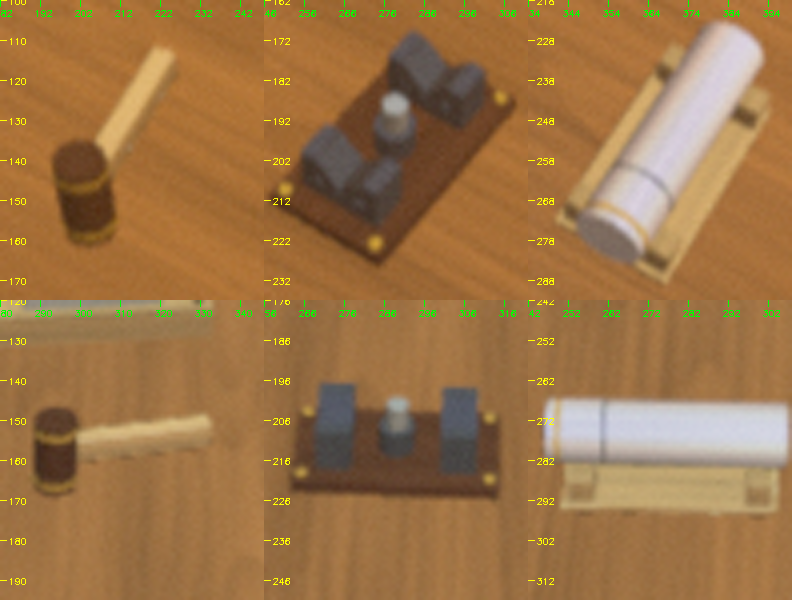

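The montage confirms the silver cylinder on its rest, with dark and brass rings at one end. I read the pixels off it: mallet head, handle end, peg top, studs and flask ends.

```bash
cat > h.py <<'E'
from rig import *
import numpy as np, cv2
def ray(n,u,v):
    c=camera_info(n);f=210/np.tan(np.radians(c["fovy"]/2))
    d=np.array(c["orientation"])@np.array([(u-c["cx"])/f,(v-c["cy"])/f,1]);return np.array(c["xyz"]),d/np.linalg.norm(d)
def wray(u,v,p,R):
    c=camera_info("wrist");f=210/np.tan(np.radians(c["fovy"]/2));T=np.array(c["T_tool_cam"])
    q=np.array([u-c["cx"],v-c["cy"]])/f;r=np.linalg.norm(q)+1e-12
    d=np.r_[np.sin(r)*q/r,np.cos(r)];return p+R@T[:3,3],R@T[:3,:3]@d
def tri(rs):
    A=sum(np.eye(3)-np.outer(d,d) for o,d in rs);b=sum((np.eye(3)-np.outer(d,d))@o for o,d in rs)
    p=np.linalg.solve(A,b);return p,max(np.linalg.norm(np.cross(d,p-o)) for o,d in rs)
def atz(r,z): o,d=r;return o+d*(z-o[2])/d[2]
E
python3 - <<'E'
from h import *
P={"head":((203,148),(294,157.75)),"hend":((223.5,114.5),(332.5,151.7)),"peg":((279,187.5),(289.75,201.25)),
"studA":((305.5,186.25),(312.5,205.5)),"studB":((251.5,209.25),(265.25,219)),"studC":((251.5,209.25),(267,203.75)),"studD":((273.75,223),(265.25,219)),
"f1":((355,278),(247.25,274.75)),"f2":((385.5,229.3),(306.75,275.5))}
for k,(a,b) in P.items():
    p,e=tri([ray("scene",*a),ray("side",*b)]);print(k,p.round(4),round(e,4))
for u,v in [(267,203.75),(312.5,205.5),(265.25,219),(312.25,220.75)]: print(atz(ray("side",u,v),.013).round(4))
E
```

```text
head [ 0.5611 -0.2431  0.0329] 0.0008
hend [ 0.4348 -0.2758  0.0383] 0.0017
peg [0.5668 0.0064 0.055 ] 0.0013
studA [0.5123 0.0459 0.0587] 0.0177
studB [ 0.6293 -0.031  -0.0291] 0.0189
studC [ 0.635  -0.0275  0.0142] 0.0007
studD [0.6356 0.0396 0.0131] 0.0011
f1 [0.6629 0.2747 0.0371] 0.0012
f2 [0.5147 0.2703 0.0387] 0.001
[ 0.6347 -0.0298  0.013 ]
[ 0.4988 -0.0292  0.013 ]
[0.635  0.0382 0.013 ]
[0.4995 0.0383 0.013 ]
```

Heights check out: head centre 33 mm, peg top about 53 mm, flask about 37 mm. Lengths also match, at 131 mm for the handle and 148 mm for the flask. The mallet head is at (0.561,-0.243), yaw 14.5°. The cradle centre is at (0.567,0.005), yaw about 0. The flask is at (0.589,0.2725), yaw 1.7°. I'll move above the mallet head first and grip the head itself, so pressing has no lever arm.

drive_tool(
  motion=[
    [[0,0,0],[0,0,0.0975]],
    [[0,0,0],[0,0,0.0975]],
    [[40,-26,8],[0,0,0]],
    [[40,-26,8],[0,0,0]],
    [[40,-26,8],[0,0,0]],
  ],
  gripper=1,
)

```text
time_s: 0.65
position: [0.3678, -0.4567, 0.198]
tcp_rot: [[0.969, 0.248, 0.0], [0.248, -0.969, 0.0], [0.0, -0.0, -1.0]]
force: [0.7, -0.2, -0.4]
opening: 1.0
grasp_force: 0.0
```

drive_tool(
  motion=[
    [[40,-26,8],[0,0,0]],
    [[40,-26,8],[0,0,0]],
    [[40,-26,8],[0,0,0]],
    [[40,-26,8],[0,0,0]],
    [[40,-26,8],[0,0,0]],
  ],
)

```text
time_s: 1.15
position: [0.5294, -0.2803, 0.158]
tcp_rot: [[0.968, 0.25, -0.0], [0.25, -0.968, 0.0], [-0.0, -0.0, -1.0]]
force: [1.2, -0.7, 1.2]
opening: 0.996
grasp_force: 0.0
```

drive_tool(
  motion=[
    [[40,-28,8],[0,0,0]],
    [[0,0,0],[0,0,0]],
  ],
)

```text
time_s: 1.35
position: [0.5626, -0.2391, 0.1491]
tcp_rot: [[0.966, 0.257, -0.001], [0.257, -0.966, 0.003], [0.0, -0.003, -1.0]]
force: [-0.4, -0.3, -0.0]
opening: 1.004
grasp_force: 0.0
```

```bash
cat >> h.py <<'E'
def shot(name,out,scale=10/7,crop=None):
    s=read_state();im=cv2.cvtColor(capture(name),cv2.COLOR_RGB2BGR)
    x0,y0,w,h=crop or (0,0,560,420)
    im=cv2.resize(im[y0:y0+h,x0:x0+w],None,fx=scale,fy=scale,interpolation=cv2.INTER_CUBIC)
    cv2.imwrite("pics/"+out,im);p=np.array(s["position"]);R=np.array(s["tcp_rot"])
    print(s["time_s"],"p",p.round(4).tolist(),"yaw",np.degrees(np.arctan2(R[1,0],R[0,0])).round(2),"tilt",R[2].round(4).tolist(),"F",np.round(s["force"],1),"open",s["opening"],s["grasp_force"])
    np.savez("pics/"+out+".npz",p=p,R=R)
E
python3 -c "
from h import *
shot('wrist','w1.png')"
```

```text
1.35 p [0.5626, -0.2391, 0.1491] yaw 14.88 tilt [0.0001, -0.0031, -1.0] F [-0.4 -0.3 -0. ] open 1.0038904985888741 0.0
```

View pics/w1.png

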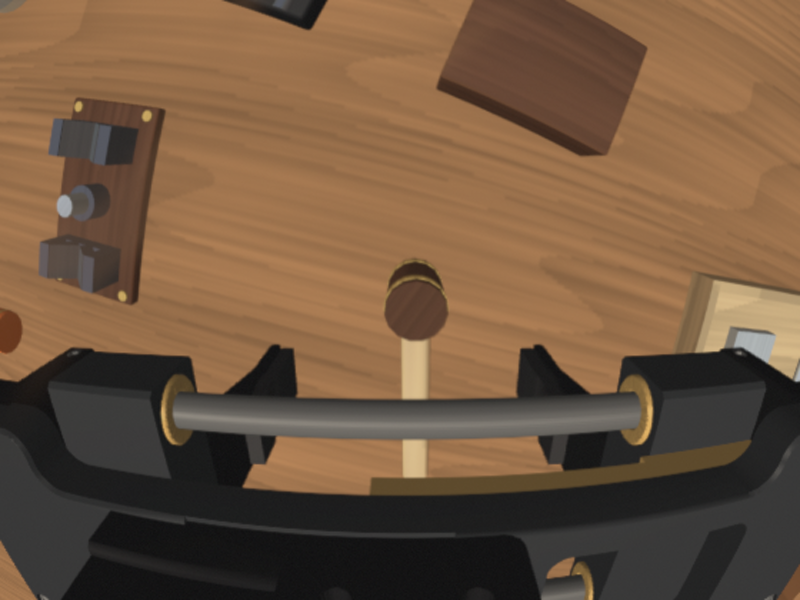

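The wrist view shows the mallet head top at (416,310), the handle running straight down the picture (so aligned), and the peg top at (65,206).

Run:
```python
from h import *
z=np.load("pics/w1.png.npz");p,R=z["p"],z["R"];k=.7
def w(u,v,h): return atz(wray(u*k,v*k,p,R),h).round(4)
print("head",w(416,310,.066),"handle",w(415,345,.047),w(414,470,.047),"peg",w(65,206,.052))
for q in [(78,105),(146,116),(122,296)]: print("stud",w(*q,.013))
print("peg tri",tri([wray(65*k,206*k,p,R),ray("scene",279,187.5),ray("side",289.75,201.25)]))
print("head tool xy mm",(R.T@(w(416,310,.066)-p)*1000).round(1))
```

```text
head [ 0.5639 -0.2441  0.066 ] handle [ 0.5365 -0.2513  0.047 ] [ 0.445  -0.2755  0.047 ] peg [0.5687 0.0019 0.052 ]
stud [0.6374 0.0372 0.013 ]
stud [ 0.6359 -0.0307  0.013 ]
stud [ 0.5003 -0.0305  0.013 ]
peg tri (array([0.56678588, 0.00382415, 0.05179549]), np.float64(0.0022385106636392898))
head tool xy mm [-0.1  5.5 83.1]
```

drive_tool(
  motion=[
    [[-1,5,40],[0,0,0]],
    [[0,0,40],[0,0,0]],
    [[0,0,30],[0,0,0]],
    [[0,0,13],[0,0,0]],
    [[0,0,0],[0,0,0]],
  ],
)

```text
time_s: 1.9
position: [0.5587, -0.2502, 0.0258]
tcp_rot: [[0.969, 0.249, -0.003], [0.249, -0.969, 0.002], [-0.003, -0.003, -1.0]]
force: [-0.1, 0.3, 0.3]
opening: 0.995
grasp_force: 0.0
```

drive_tool(
  motion=[
    [[0,0,0],[0,0,0]],
    [[0,0,0],[0,0,0]],
    [[0,0,0],[0,0,0]],
    [[0,0,0],[0,0,0]],
    [[0,0,0],[0,0,0]],
  ],
  gripper=0,
)

```text
time_s: 2.4
position: [0.5608, -0.25, 0.0283]
tcp_rot: [[0.968, 0.25, 0.001], [0.25, -0.968, -0.001], [0.001, 0.001, -1.0]]
force: [0.0, 0.8, -0.1]
opening: 0.628
grasp_force: 0.0
```

drive_tool(
  motion=[
    [[0,0,0],[0,0,0]],
    [[0,0,0],[0,0,0]],
    [[0,0,0],[0,0,0]],
  ],
)

```text
time_s: 2.7
position: [0.5602, -0.2495, 0.0275]
tcp_rot: [[0.968, 0.25, -0.001], [0.25, -0.968, 0.001], [-0.0, -0.001, -1.0]]
force: [0.5, 2.2, 1.0]
opening: 0.402
grasp_force: 29.9
```

drive_tool(
  motion=[
    [[0,0,-10],[0,0,0]],
    [[0,0,-35],[0,0,0]],
    [[0,0,-35],[0,0,0]],
    [[9,-30,0],[0,0,0]],
    [[10,-37,0],[0,0,0]],
  ],
)

```text
time_s: 3.2
position: [0.5636, -0.1821, 0.1095]
tcp_rot: [[0.969, 0.247, 0.005], [0.247, -0.969, -0.003], [0.004, 0.004, -1.0]]
force: [0.3, 0.4, -3.1]
opening: 0.406
grasp_force: 29.9
```

drive_tool(
  motion=[
    [[11,-38,0],[0,0,0]],
    [[11,-38,0],[0,0,0]],
    [[11,-38,0],[0,0,0]],
    [[11,-38,0],[0,0,0]],
    [[8,-25,0],[0,0,0]],
  ],
)

```text
time_s: 3.7
position: [0.5673, 0.0067, 0.1076]
tcp_rot: [[0.968, 0.252, -0.001], [0.252, -0.968, 0.0], [-0.001, -0.001, -1.0]]
force: [-0.4, -0.6, -3.6]
opening: 0.403
grasp_force: 29.9
```

drive_tool(
  motion=[
    [[0,0,10],[0,0,0]],
    [[0,0,0],[0,0,0]],
    [[0,0,0],[0,0,0]],
    [[0,0,0],[0,0,0]],
  ],
)

```text
time_s: 4.1
position: [0.5684, 0.0028, 0.0976]
tcp_rot: [[0.969, 0.249, 0.0], [0.249, -0.969, -0.0], [0.0, 0.0, -1.0]]
force: [-0.5, -0.2, -2.4]
opening: 0.405
grasp_force: 29.9
```

```bash
python3 -c "
from h import *
shot('scene','a.png',4,(228,110,100,150));shot('side','b.png',4,(240,110,100,150))
cv2.imwrite('pics/m2.png',np.hstack([cv2.imread('pics/a.png'),cv2.imread('pics/b.png')]))"
```

```text
4.1 p [0.5684, 0.0028, 0.0976] yaw 14.39 tilt [0.0001, 0.0004, -1.0] F [-0.5 -0.2 -2.4] open 0.4049722169391153 29.92231089156121
4.15 p [0.5685, 0.0028, 0.0977] yaw 14.38 tilt [0.0004, 0.0004, -1.0] F [-0.   0.  -3.4] open 0.4071026250861846 29.922434687032364
```

View pics/m2.png

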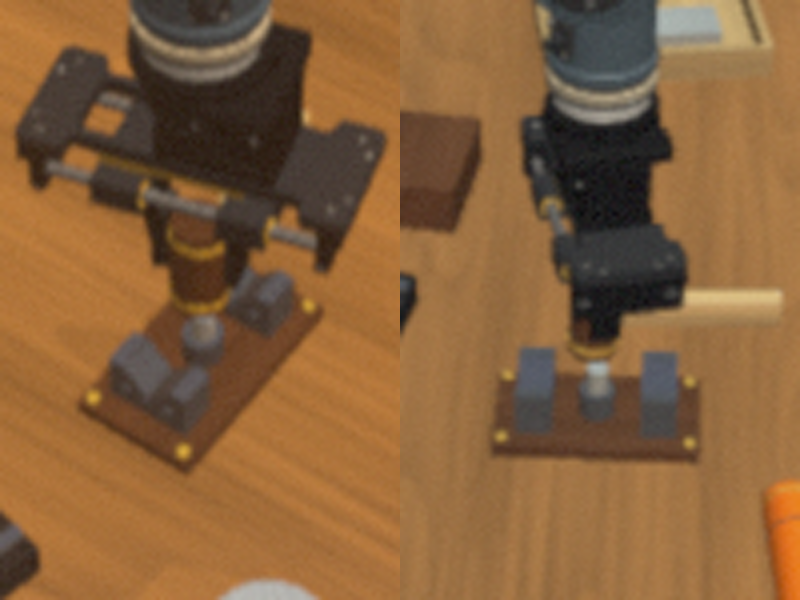

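The mallet head hangs above the peg: side view head (592,345) against peg (598,375), so about 2–3 mm too far in +x. I'll nudge it and press down.

drive_tool(
  motion=[
    [[-2,0,10],[0,0,0]],
    [[0,0,8],[0,0,0]],
    [[0,0,8],[0,0,0]],
    [[0,0,6],[0,0,0]],
    [[0,0,2],[0,0,0]],
  ],
)

```text
time_s: 4.7
position: [0.5661, 0.0032, 0.0632]
tcp_rot: [[0.968, 0.251, -0.001], [0.251, -0.968, -0.001], [-0.001, 0.0, -1.0]]
force: [-2.0, -2.6, 4.9]
opening: 0.408
grasp_force: 29.9
```

drive_tool(
  motion=[
    [[0,0,1],[0,0,0]],
    [[0,0,0],[0,0,0]],
    [[0,0,0],[0,0,0]],
  ],
)

```text
time_s: 5.0
position: [0.5661, 0.0034, 0.0626]
tcp_rot: [[0.968, 0.25, -0.0], [0.25, -0.968, -0.0], [-0.0, 0.0, -1.0]]
force: [-2.1, -2.3, 2.0]
opening: 0.405
grasp_force: 29.9
```

drive_tool(
  motion=[
    [[0,0,1],[0,0,0]],
    [[0,0,1],[0,0,0]],
    [[0,0,0],[0,0,0]],
  ],
)

```text
time_s: 5.3
position: [0.5666, 0.0035, 0.0621]
tcp_rot: [[0.968, 0.25, 0.001], [0.25, -0.968, -0.0], [0.001, 0.001, -1.0]]
force: [-3.5, -1.8, 12.4]
opening: 0.406
grasp_force: 30.0
```

drive_tool(
  motion=[
    [[0,0,1],[0,0,0]],
    [[0,0,1],[0,0,0]],
    [[0,0,0],[0,0,0]],
  ],
)

```text
time_s: 5.6
position: [0.5673, 0.0038, 0.0617]
tcp_rot: [[0.968, 0.25, 0.003], [0.25, -0.968, -0.0], [0.003, 0.001, -1.0]]
force: [-4.7, -1.2, 22.0]
opening: 0.408
grasp_force: 30.0
```

The force rises sharply with no further travel, so the peg has bottomed (face at about 35 mm). Next I take the mallet back to its old place.

drive_tool(
  motion=[
    [[0,0,-15],[0,0,0]],
    [[0,0,-30],[0,0,0]],
    [[-8,27,-5],[0,0,0]],
    [[-11,38,0],[0,0,0]],
    [[-11,38,0],[0,0,0]],
  ],
)

```text
time_s: 6.1
position: [0.5633, -0.1033, 0.1083]
tcp_rot: [[0.968, 0.251, 0.001], [0.251, -0.968, 0.001], [0.001, -0.001, -1.0]]
force: [0.5, -0.0, -3.0]
opening: 0.407
grasp_force: 30.0
```

drive_tool(
  motion=[
    [[-11,38,0],[0,0,0]],
    [[-11,38,0],[0,0,0]],
    [[-11,38,0],[0,0,0]],
    [[-8,27,0],[0,0,0]],
    [[0,0,0],[0,0,0]],
  ],
)

```text
time_s: 6.6
position: [0.5594, -0.2547, 0.1078]
tcp_rot: [[0.969, 0.245, 0.003], [0.245, -0.969, -0.002], [0.002, 0.002, -1.0]]
force: [0.3, 0.9, -3.2]
opening: 0.403
grasp_force: 30.0
```

drive_tool(
  motion=[
    [[0,0,35],[0,0,0]],
    [[0,0,30],[0,0,0]],
    [[0,0,8],[0,0,0]],
    [[0,0,0],[0,0,0]],
    [[0,0,0],[0,0,0]],
  ],
)

```text
time_s: 7.1
position: [0.5594, -0.2501, 0.0362]
tcp_rot: [[0.968, 0.251, 0.001], [0.251, -0.968, -0.0], [0.001, 0.001, -1.0]]
force: [-0.7, -0.7, -3.1]
opening: 0.403
grasp_force: 30.0
```

```bash
python3 -c "
from h import *
shot('scene','a.png',4,(182,100,132,75));shot('side','b.png',4,(256,120,132,75))
t=lambda n,x,y:cv2.resize(cv2.cvtColor(capture(n),cv2.COLOR_RGB2BGR)[y:y+75,x:x+66],None,fx=4,fy=4,interpolation=cv2.INTER_CUBIC)
cv2.imwrite('pics/m3.png',np.vstack([np.hstack([t('scene',182,100),t('scene',246,162)]),np.hstack([t('side',280,120),t('side',256,176)])]))"
```

```text
7.1 p [0.5594, -0.2501, 0.0362] yaw 14.51 tilt [0.0012, 0.0008, -1.0] F [-0.7 -0.7 -3.1] open 0.40279817081955555 29.992586821317673
7.15 p [0.5598, -0.2505, 0.0368] yaw 14.51 tilt [0.0021, 0.0019, -1.0] F [ 0.1  0.4 -2.4] open 0.40361853204463916 29.992475272156298
```

View pics/m3.png

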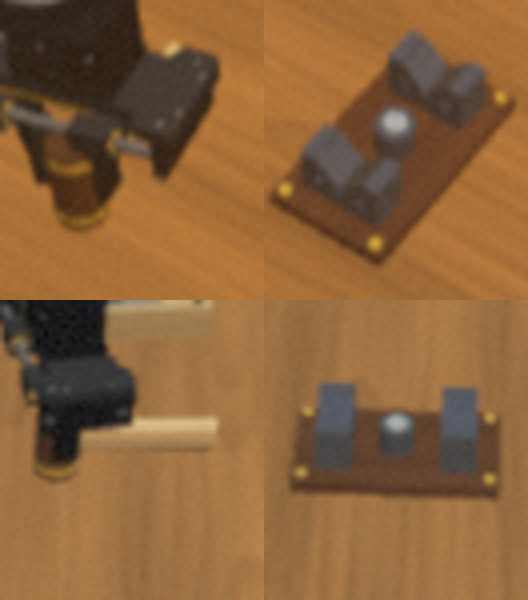

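The peg stands down, its top barely above the boss (scene crop (396,122), side crop (397,424)). I'll set the mallet down gently.

drive_tool(
  motion=[
    [[0,0,5],[0,0,0]],
    [[0,0,3],[0,0,0]],
    [[0,0,1],[0,0,0]],
    [[0,0,0],[0,0,0]],
    [[0,0,0],[0,0,0]],
  ],
)

```text
time_s: 7.9
position: [0.5586, -0.2504, 0.0269]
tcp_rot: [[0.968, 0.25, 0.0], [0.25, -0.968, -0.0], [0.0, 0.0, -1.0]]
force: [-0.6, 0.6, 2.8]
opening: 0.408
grasp_force: 30.0
```

```bash
python3 -c "
from h import *
print(tri([ray('scene',279.25,192.25),ray('side',289.25,207)]))"
```

```text
(array([0.56719427, 0.00754517, 0.03541546]), np.float64(9.7549738700341e-05))
```

Peg top now measures 35.4 mm, and the mallet is on the bench. Release it and rise.

drive_tool(
  motion=[
    [[0,0,0],[0,0,0]],
    [[0,0,0],[0,0,0]],
    [[0,0,0],[0,0,0]],
    [[0,0,0],[0,0,0]],
    [[0,0,0],[0,0,0]],
  ],
  gripper=1,
)

```text
time_s: 8.4
position: [0.5585, -0.2504, 0.0264]
tcp_rot: [[0.968, 0.25, -0.0], [0.25, -0.968, 0.0], [-0.0, -0.0, -1.0]]
force: [-0.4, 0.1, 0.6]
opening: 0.776
grasp_force: 0.0
```

drive_tool(
  motion=[
    [[0,0,-20],[0,0,0]],
    [[0,0,-45],[0,0,0]],
    [[0,0,-45],[0,0,0]],
    [[0,0,-40],[0,0,0]],
    [[0,0,0],[0,0,0.11]],
  ],
)

```text
time_s: 8.9
position: [0.5622, -0.2527, 0.1832]
tcp_rot: [[0.99, 0.14, 0.011], [0.14, -0.99, -0.008], [0.01, 0.009, -1.0]]
force: [0.2, -0.6, 0.2]
opening: 0.997
grasp_force: 0.0
```

drive_tool(
  motion=[
    [[0,0,0],[0,0,0.11]],
    [[0,0,0],[0,0,0]],
  ],
)

```text
time_s: 9.1
position: [0.5585, -0.2504, 0.177]
tcp_rot: [[0.999, 0.033, 0.001], [0.033, -0.999, -0.0], [0.001, 0.001, -1.0]]
force: [0.4, -0.3, 0.3]
opening: 0.997
grasp_force: 0.0
```

drive_tool(
  motion=[
    [[4,-47,0],[0,0,0]],
    [[4,-47,0],[0,0,0]],
    [[4,-47,0],[0,0,0]],
    [[4,-47,0],[0,0,0]],
    [[4,-47,0],[0,0,0]],
  ],
)

```text
time_s: 9.6
position: [0.5704, -0.0131, 0.1761]
tcp_rot: [[0.999, 0.035, -0.001], [0.035, -0.999, 0.0], [-0.001, -0.0, -1.0]]
force: [0.7, 0.1, -0.0]
opening: 1.0
grasp_force: 0.0
```

drive_tool(
  motion=[
    [[4,-47,0],[0,0,0]],
    [[4,-47,0],[0,0,0]],
    [[4,-47,0],[0,0,0]],
    [[5,-47,0],[0,0,0]],
    [[5,-47,0],[0,0,0]],
  ],
)

```text
time_s: 10.1
position: [0.5846, 0.2226, 0.176]
tcp_rot: [[0.999, 0.036, -0.001], [0.036, -0.999, -0.0], [-0.001, 0.0, -1.0]]
force: [1.6, -0.4, -0.1]
opening: 0.998
grasp_force: 0.0
```

drive_tool(
  motion=[
    [[5,-40,5],[0,0,0]],
    [[0,-11,5],[0,0,0]],
    [[0,0,0],[0,0,0]],
    [[0,0,0],[0,0,0]],
    [[0,0,0],[0,0,0]],
  ],
)

```text
time_s: 10.6
position: [0.5885, 0.27, 0.1664]
tcp_rot: [[1.0, 0.031, -0.001], [0.031, -1.0, -0.001], [-0.001, 0.001, -1.0]]
force: [0.6, -0.4, -0.2]
opening: 1.002
grasp_force: 0.0
```

```bash
python3 -c "
from h import *
shot('wrist','w2.png')"
```

```text
10.6 p [0.5885, 0.27, 0.1664] yaw 1.8 tilt [-0.0007, 0.0007, -1.0] F [ 0.6 -0.4 -0.2] open 1.0021418126514416 0.0
```

View pics/w2.png

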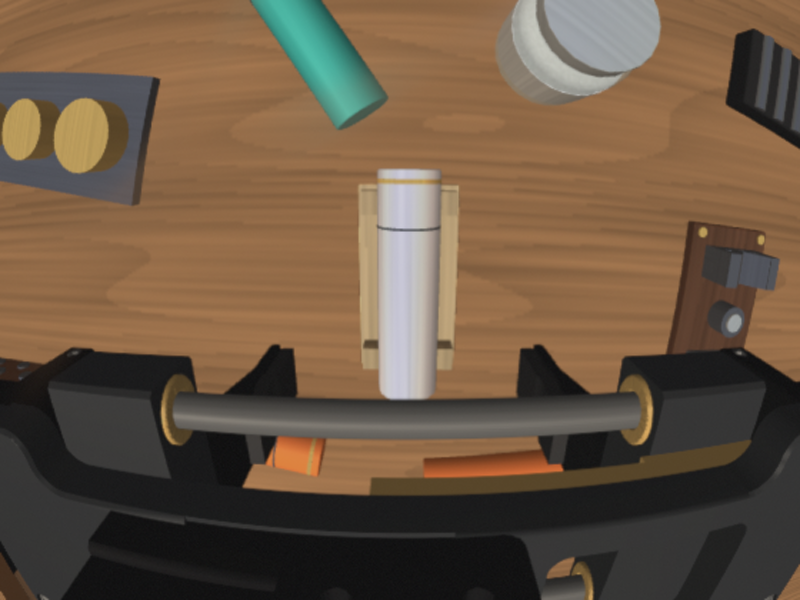

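The flask lies straight in the picture, its sides at x 378–441 and its ends at y 171 and 398. The peg in the cradle is at (733,322) and the studs at (703,232) and (761,239).

Run:
```python
from h import *
z=np.load("pics/w2.png.npz");p,R=z["p"],z["R"];k=.7
w=lambda u,v,h: atz(wray(u*k,v*k,p,R),h).round(4)
print("far",w(409.5,171,.056),w(409.5,171,.036),"near",w(409,398,.056))
a=[w(378,200,.036),w(441,200,.036),w(381,370,.036),w(437,370,.036)];print(a)
print("axis",(a[0]+a[1])/2,(a[2]+a[3])/2)
print("peg",w(733,322,.0355),"studs",w(703,232,.013),w(761,239,.013))
print(tri([wray(409*k,398*k,p,R),ray("side",306.75,270)]))
```

```text
far [0.6637 0.2705 0.056 ] [0.6636 0.2703 0.036 ] near [0.5189 0.2661 0.056 ]
[array([0.6448, 0.2894, 0.036 ]), array([0.6461, 0.2501, 0.036 ]), array([0.5295, 0.2857, 0.036 ]), array([0.5306, 0.247 , 0.036 ])]
axis [0.64545 0.26975 0.036  ] [0.53005 0.26635 0.036  ]
peg [0.5696 0.0065 0.0355] studs [0.6364 0.0374 0.013 ] [ 0.6366 -0.0305  0.013 ]
(array([0.51589294, 0.26535778, 0.05321869]), np.float64(0.0014901874113987577))
```

Flask centre is about (0.590,0.268), yaw 1.7°. I'll shift by (1,2) mm and descend to TCP z 0.018.

drive_tool(
  motion=[
    [[1,2,40],[0,0,0]],
    [[0,0,45],[0,0,0]],
    [[0,0,40],[0,0,0]],
    [[0,0,18],[0,0,0]],
    [[0,0,5],[0,0,0]],
  ],
)

```text
time_s: 11.15
position: [0.5879, 0.2678, 0.016]
tcp_rot: [[1.0, 0.031, -0.005], [0.031, -1.0, -0.002], [-0.005, 0.001, -1.0]]
force: [-0.2, -0.6, -0.6]
opening: 1.002
grasp_force: 0.0
```

drive_tool(
  motion=[
    [[0,0,0],[0,0,0]],
    [[0,0,0],[0,0,0]],
    [[0,0,0],[0,0,0]],
    [[0,0,0],[0,0,0]],
    [[0,0,0],[0,0,0]],
  ],
  gripper=0,
)

```text
time_s: 11.65
position: [0.59, 0.2701, 0.0196]
tcp_rot: [[0.999, 0.033, 0.002], [0.033, -0.999, 0.0], [0.002, -0.0, -1.0]]
force: [0.1, -0.2, 0.3]
opening: 0.629
grasp_force: 0.0
```

drive_tool(
  motion=[
    [[0,0,0],[0,0,0]],
    [[0,0,0],[0,0,0]],
    [[0,0,0],[0,0,0]],
  ],
)

```text
time_s: 11.95
position: [0.5895, 0.27, 0.0188]
tcp_rot: [[0.999, 0.033, 0.0], [0.033, -0.999, 0.0], [0.0, -0.0, -1.0]]
force: [0.1, -0.2, 2.5]
opening: 0.451
grasp_force: 30.0
```

drive_tool(
  motion=[
    [[0,0,-10],[0,0,0]],
    [[0,0,-40],[0,0,0]],
    [[0,0,-40],[0,0,0.032]],
    [[-3,30,-5],[0,0,0]],
    [[-3,37,0],[0,0,0]],
  ],
)

```text
time_s: 12.45
position: [0.5851, 0.204, 0.1166]
tcp_rot: [[1.0, 0.004, 0.006], [0.004, -1.0, 0.001], [0.006, -0.001, -1.0]]
force: [0.1, -0.3, -1.6]
opening: 0.452
grasp_force: 30.0
```

drive_tool(
  motion=[
    [[-3,40,0],[0,0,0]],
    [[-3,40,0],[0,0,0]],
    [[-3,40,0],[0,0,0]],
    [[-4,40,0],[0,0,0]],
    [[-3,37,0],[0,0,0]],
  ],
)

```text
time_s: 12.95
position: [0.5672, 0.0042, 0.114]
tcp_rot: [[1.0, 0.001, 0.0], [0.001, -1.0, -0.0], [0.0, 0.0, -1.0]]
force: [0.5, 0.1, -0.4]
opening: 0.453
grasp_force: 30.0
```

drive_tool(
  motion=[
    [[0,0,15],[0,0,0]],
    [[0,0,15],[0,0,0]],
    [[0,0,0],[0,0,0]],
    [[0,0,0],[0,0,0]],
    [[0,0,0],[0,0,0]],
  ],
)

```text
time_s: 13.45
position: [0.5682, 0.0061, 0.0843]
tcp_rot: [[1.0, 0.001, 0.001], [0.001, -1.0, -0.0], [0.001, 0.0, -1.0]]
force: [-0.3, 0.6, -0.8]
opening: 0.449
grasp_force: 30.0
```

```bash
python3 -c "
from h import *
shot('side','a.png',4,(220,140,132,110))
shot('wrist','w3.png')
a=cv2.resize(cv2.imread('pics/a.png'),(400,333));w=cv2.imread('pics/w3.png')[100:433,200:600]
cv2.imwrite('pics/m4.png',np.hstack([a,w]))"
```

```text
13.45 p [0.5682, 0.0061, 0.0843] yaw 0.08 tilt [0.0014, 0.0003, -1.0] F [-0.3  0.6 -0.8] open 0.44892932739338753 29.986554086208344
13.5 p [0.5683, 0.0062, 0.0844] yaw 0.09 tilt [0.0017, 0.0003, -1.0] F [ 0.8  0.1 -0.4] open 0.4530843292767685 29.986630976200104
```

View pics/m4.png

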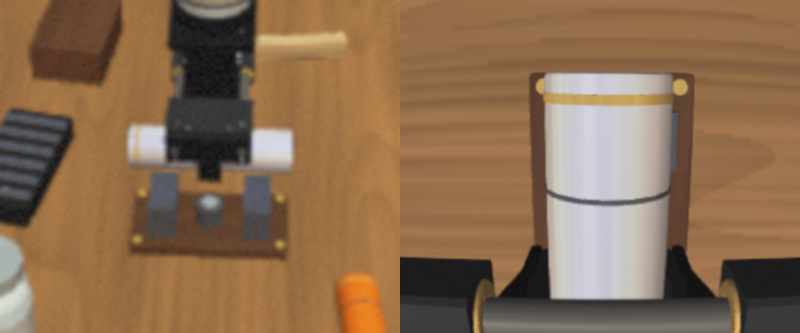

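The flask is centred over the cradle: in the side view flask 128–294 against board 132–287, and in the wrist view aligned within about 1 mm. Now I lower it.

drive_tool(
  motion=[
    [[0,1,15],[0,0,0]],
    [[0,0,12],[0,0,0]],
    [[0,0,8],[0,0,0]],
    [[0,0,4],[0,0,0]],
    [[0,0,2],[0,0,0]],
  ],
)

```text
time_s: 14.05
position: [0.5675, 0.005, 0.042]
tcp_rot: [[1.0, 0.001, -0.001], [0.001, -1.0, 0.0], [-0.001, -0.0, -1.0]]
force: [0.1, -0.2, 3.7]
opening: 0.448
grasp_force: 30.0
```

drive_tool(
  motion=[
    [[0,0,1],[0,0,0]],
    [[0,0,1],[0,0,0]],
    [[0,0,0],[0,0,0]],
    [[0,0,0],[0,0,0]],
  ],
)

```text
time_s: 14.45
position: [0.568, 0.0043, 0.0413]
tcp_rot: [[1.0, 0.001, 0.001], [0.001, -1.0, -0.001], [0.001, 0.001, -1.0]]
force: [-2.2, -2.9, 5.0]
opening: 0.452
grasp_force: 30.0
```

drive_tool(
  motion=[
    [[0,0.5,1],[0,0,0]],
    [[0,0,1],[0,0,0]],
    [[0,0,0],[0,0,0]],
    [[0,0,0],[0,0,0]],
  ],
)

```text
time_s: 14.85
position: [0.5681, 0.004, 0.0409]
tcp_rot: [[1.0, 0.002, 0.002], [0.002, -1.0, -0.001], [0.002, 0.001, -1.0]]
force: [-4.9, -2.8, 16.1]
opening: 0.454
grasp_force: 30.0
```

drive_tool(
  motion=[
    [[0,0,1],[0,0,0]],
    [[0,0,0],[0,0,0]],
    [[0,0,0],[0,0,0]],
  ],
)

```text
time_s: 15.15
position: [0.5681, 0.004, 0.0408]
tcp_rot: [[1.0, 0.002, 0.002], [0.002, -1.0, -0.001], [0.002, 0.001, -1.0]]
force: [-6.0, -1.6, 22.3]
opening: 0.45
grasp_force: 30.0
```

Pressing with about 22 N and no slip. One last look.

drive_tool(
  motion=[
    [[0,0,0],[0,0,0]],
    [[0,0,0],[0,0,0]],
    [[0,0,0],[0,0,0]],
    [[0,0,0],[0,0,0]],
    [[0,0,0],[0,0,0]],
  ],
)

```text
time_s: 15.65
position: [0.5681, 0.004, 0.0408]
tcp_rot: [[1.0, 0.002, 0.002], [0.002, -1.0, -0.001], [0.002, 0.001, -1.0]]
force: [-6.8, -3.4, 22.0]
opening: 0.451
grasp_force: 30.0
```

```bash
python3 -c "
from h import *
shot('side','a.png',4,(235,135,100,110));shot('scene','b.png',4,(170,90,150,150));
cv2.imwrite('pics/m5.png',np.hstack([cv2.resize(cv2.imread('pics/'+n),(400,440)) for n in ('a.png','b.png')]))"
```

```text
15.65 p [0.5681, 0.004, 0.0408] yaw 0.1 tilt [0.0019, 0.0011, -1.0] F [-6.8 -3.4 22. ] open 0.45066383579899766 29.977268278598785
15.7 p [0.5681, 0.004, 0.0408] yaw 0.1 tilt [0.0018, 0.0011, -1.0] F [-5.8 -3.5 22.8] open 0.4478772358502325 29.9773907661438
```

View pics/m5.png

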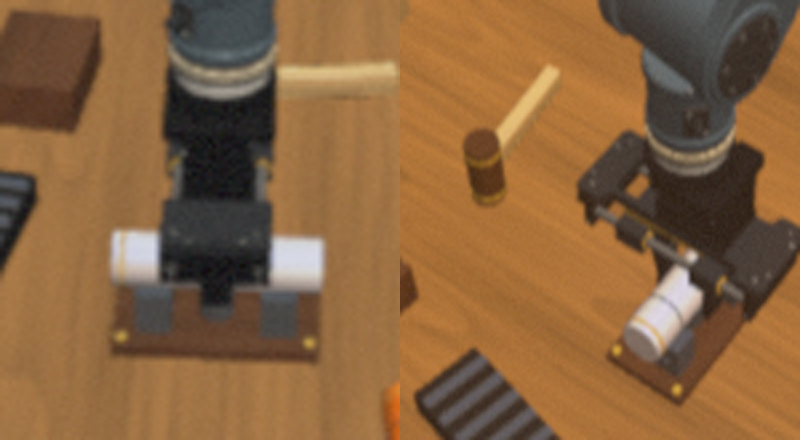

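The flask is seated in both stands (side view 112–324, stands centred at 216), and the mallet stands upright well clear of the cradle.

```bash
python3 -c "
from rig import *
print(hand_in())"
```

```text
the job is handed in; nothing more can be done
None
```

I handed the job in at about 16 s: the mallet knocked the peg fully down and is back standing on the bench, and the flask is still held in the V, centred to about 1 mm and pressed down with about 22 N.

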